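Index the mixer's turntable, mesh the beater in its drive and hold it home

TASK

The bowl of the white bottom-drive mixer is off. Push the turntable round anticlockwise by its black crank knob until the detent roller under the red bridge clicks into its notch (red line on the turntable under the red bridge at the front), then lift the beater from its grey stand by its orange square grip, set it upright in the drive socket on the turntable and turn it until its four lugs mesh and it slides fully home, collar down on the socket rim. A spring pin in the socket pushes it back up, so finish while still gripping the beater and pressing it fully home; leave the turntable at its click and the other things where they stand.

Things in the scene. Friction and masses are not known exactly. Their poses are not given: they have to be found in the camera images.
- mixer: white mixer base, fixed, round, 196 mm in diameter, 48 mm high, with a square nose that carries the buttons at its front (-x, to 104 mm from the axis); origin under the turntable's axis; a red bridge (top 64 mm up) spans the detent roller at the middle of its front edge
- turntable_axis (a point): point on the turntable's vertical axis at its top face, 62 mm above the table; axes as the mixer's. Aluminium disc of 85 mm radius. At turntable angle a (anticlockwise from above) the crank knob lies 68 mm from the axis in direction a from the mixer's +x, the drive socket 44 mm from the axis, directly across from the knob
- turntable (a joint): turntable angle, rad, positive anticlockwise from above; 0 = at the click (socket and red line at the mixer's front, under the red bridge); stops at -1.35 and +0.35; starts between -1.2 and -0.6. Drags with about 1 N at the knob; entering or leaving the click takes about 6 N there; the roller centres it within about 0.05 rad
- knob_top (a point): centre of the top of the black crank knob, a vertical cylinder 20 mm in diameter, free to spin on its own axis; it is 116 mm above the table, its lower end at 76 mm; grip it from above and carry it along the arc, no wrist turn needed
- socket_rim (a point): centre of the drive socket's rim, 94 mm above the table; z up, x and y along its four slots. Grey ring 54 mm outside, 38 mm bore, four blue blocks flush with the rim leaving a cross of slots 12 mm wide, 29 mm deep (2 mm play each side of the beater's lugs, about 8 degrees either way). Turns on its own axis only stiffly (0.3 N m); starts at any angle
- spring_pin (a joint): how far the brass spring pin in the middle of the socket is pressed down, m: 0 free, 0.008 with the beater fully home (end stop 0.0105); it pushes back with about 4 N at first contact and 10 N at home, and lifts a beater that is let go. It is met only when the lugs are about 8 mm into the slots
- beater: loose beater, 180 g, 126 mm tall, upright in the stand at any yaw, collar on its rim. Origin at its bottom tip, z up, x and y along its lugs. z 0-12 mm tapered pilot pin, 8 mm wide; 12-28 cross of four blue lugs 8 mm wide, 32 across, tapered below; 28-34 white collar, 44 wide; 34-90 shaft and frame 78 wide along x; 90-126 orange grip, 24 mm square along x and y
- beater_collar (a point): centre of the underside of the beater's collar, 28 mm above its origin; axes as the beater's. Fully home it is on the socket rim (coincides with point socket_rim)
- beater_grip (a point): centre of the orange square grip, 108 mm above the beater's origin; axes as the beater's
- beater_stand: grey stand, fixed, foot 90 mm in diameter, cup 60 mm in diameter with a bore of 40 mm, rim 44 mm above the table; origin under its centre
- soda_can: bystander: soda can 66 mm wide, 115 tall, loose, origin under its centre
- mug: bystander: blue and white mug 78 x 112 mm, 92 tall, loose, origin under its centre
- tin_tomato: bystander: tomato tin 75 mm wide, 110 tall, loose, origin under its centre
- spice_jar: bystander: spice jar with black lid 65 mm wide, 94 tall, loose, origin under its centre

How it is judged:
On the way, in this order (a step that is already met when the one before it is completed fails the run):
1. the turntable stands at its click (value of joint turntable between -0.08 and 0.08 rad), for 0.3 s.
2. the beater is gripped and lifted clear of its stand, the turntable still at its click (all of step 1 and z of beater in the frame of beater_stand above 0.05 m and contact force between the fingers and beater above 1 N), for 0.2 s.
At the end, for the whole second after the job is handed in: The turntable is within 0.08 rad of its click; the beater stands in the drive socket, its lugs in the slots (within 0.25 rad), collar within 2 mm of the rim in height and 4 mm of its centre, tilted less than 0.08 rad; the spring pin is pressed more than 6 mm; the fingers still hold the beater (all of step 1 and horizontal distance between beater_collar and socket_rim below 0.004 m and z of beater_collar in the frame of socket_rim below 0.002 m and angle between beater's own z axis and vertical below 0.08 rad and value of joint spring_pin above 0.006 m and contact force between the fingers and beater above 1 N and (angle between the x axis of beater and the x axis of socket_rim, either way round below 0.25 rad or angle between the x axis of beater and the y axis of socket_rim, either way round below 0.25 rad)); the arm keeps its last pose, push and grip.
It fails at once if a bystander is pushed more than 3 cm (distance of any of soda_can, mug, tin_tomato, spice_jar from where it was at the start of the episode above 0.03 m).
It fails at once if a bystander is tipped over (angle between any of soda_can, mug, tin_tomato, spice_jar's own z axis and vertical above 0.4 rad).
It also fails if it takes over 48 s, if anything falls off the work surface, if the arm or the gripper's body presses on something with over 40 N, if the wrist force passes 120 N, or if a joint passes its speed limit or range.

ROBOT

A 6-joint arm with a two-finger parallel gripper is mounted at the origin on the work surface; the furniture and walls round the work are solid. World frame = base frame: x ahead of the robot, y to its left, z up, the work surface at z = 0. Lengths are in m, angles in rad, forces in N, time in s.
With the tool pointing down it reaches from about 0.325 to 0.9 m from the base axis. Payload 6.1 kg.
Tool frame: the origin (TCP) lies between the finger pads; the fingertips stand 22 mm ahead of it and the grasp point (between the pads) lies 3 mm ahead of it; z points along the fingers, y is the line along which they close (so a half turn about z gives the same grasp; the last joint's range is limited). The gripper opens to 85 mm and grips with 20 to 120 N. Pads are 22 mm wide; open, the fingers measure 114 mm over their backs; the gripper's body (76 mm by 85 mm) begins 54 mm behind the grasp point. The pads swing forward as they close: fully open they stand 13 mm farther back than shut.
Start: joints at [1.195, 0.22, 1.526, -0, 1.395, -0.126], TCP at [0.155, 0.606, 0.253] pointing down, gripper open.
Joint ranges: [-2.98, 2.98], [-0.91, 2.08], [0.09, 2.57], [-1.24, 4.39], [0.2, 2.65], [-2.68, 2.68]. Speed limits (rad/s): [2.57, 2.57, 3.01, 3.14, 3.14, 3.14].

INTERFACE

Orientations are given as a unit quaternion [w, x, y, z].
In Python, from rig import * gives the robot as it stands.
- The arm moves only by the tool servo_tool, never from a script. Its argument "steps" is a list that holds one entry, the list of rows, each a list of 7 numbers: the gripper's target within -1 to 1 (shut at 1, half-way at 0, fully open at -1), then the shift along the tool's x, y, z as a fraction of full scale, then the turn, a rotation vector about the tool's x, y, z as a fraction of full scale. In form: [[[claw, tx, ty, tz, ax, ay, az], ...]]. A call has 1 to 10 rows; each row shifts and turns the commanded pose from where the row before left it, along the tool's axes as they then stand; what a row does not reach is not made up. Full scale, the value 1, is 0.05 m for a shift and 60 degrees for a turn. A row lasts 1/10 s, in which the tool goes at most 50 mm and 8.59 degrees, less where a joint would pass 70% of its speed; a pose out of reach is approached as far as the arm can. A call with a number of a shift or a turn outside -1 to 1 is refused whole. A call with a gripper value outside its range is refused whole. The fingers move at their own pace and stop on an object; "newtons" is the grip in N (left out, the last holds). Time passes only in rows, so rows that do not move let the fingers close. It gives the time, the measured TCP pose, the force, the opening and the grip force at its end, in the units of the state.
- observe(): the state, without advancing time (a new reading comes with each control period).
- camera(name): name is "scene" or "top" or "wrist"; returns a dict with "pixels" (384x512x3 uint8, blue, green, red), "z_map" (384x512 float32, m along the optical axis (not along the pixel's ray), 0 where there is no reading), "mtx" (3x3 intrinsics, pixels), "R" (3x3) and "t" (3): a world point X has camera coordinates R X + t. Camera axes: x right, y down, z forward; pixel columns grow to the right and rows downward; lengths in m; the calibration is good to about 2 mm. A picture is of the moment at which its call begins.
- hand_in(): hands the job in; it is judged then, once.
The state is a dict: "time_s": time; "joint_pos": joint angles; "joint_velocities": joint speeds; "joint_torque": joint torques, N m; "ee_pos": TCP position; "eef_rot": TCP orientation; "ft_force": force on the tool from outside, world axes, zero at the start; "ft_torque": the same for the moment, N m; "opening": finger opening in m; "finger_force": force on a finger pad.
Only numpy, scipy, OpenCV 4.12 (cv2) and the standard library are available. Lean on these libraries where they do the work, as an engineer would, in place of code of your own. Each camera call takes 0.05 s, during which the arm holds its last target. There are 200 camera calls.

## Working session

There is one attempt and no reset: what is moved stays moved. The work goes in short steps, Python scripts to look and compute and a tool call to move; the robot and the scene stay as the last step left them, time stands still between calls to the robot, and variables do not carry over. Pictures are saved under pics/ and viewed, at most 10 in all, crops included, and the job is handed in when it is done.

Besides the shell and the picture viewer there is one more tool, called after "Emit:" as name(argument=value, ...) on one line, values as JSON. servo_tool: Moves the arm, as the interface text tells. Shift numbers are shares of 0.05 m and turn numbers shares of 60 degrees, none past 1 either way. Its arguments: {"type":"object","properties":{"steps":{"type":"array"},"newtons":{"type":"number"}},"required":["steps"]}

```bash
mkdir -p pics; python3 - <<'E'
from rig import *
import cv2,numpy as np,pickle
s=observe();print({k:np.round(v,3) for k,v in s.items()})
for n in ["scene","top"]:
    c=camera(n);pickle.dump(c,open(n+".pkl","wb"));cv2.imwrite(f"pics/{n}0.png",c["pixels"]);print(n,c["mtx"],c["R"].round(3),c["t"].round(3))
E
```

```text
{'time_s': np.float64(0.0), 'joint_pos': array([ 1.195,  0.221,  1.528,  0.   ,  1.395, -0.126]), 'joint_velocities': array([-0.001, -0.   ,  0.002,  0.001,  0.001,  0.   ]), 'joint_torque': array([-1.0000e-03, -4.9692e+01, -3.8938e+01, -0.0000e+00,  1.2000e-02,
        0.0000e+00]), 'ee_pos': array([0.154, 0.605, 0.252]), 'eef_rot': array([-0.   ,  0.125,  0.992, -0.001]), 'ft_force': array([-0.179, -1.251, -0.233]), 'ft_torque': array([-0.013,  0.024,  0.   ]), 'finger_force': np.float64(0.0), 'opening': np.float64(0.085)}
scene [[413.63694847   0.         259.55471726]
 [  0.         413.63694847 188.7077456 ]
 [  0.           0.           1.        ]] [[ 0.459 -0.888  0.001]
 [-0.631 -0.327 -0.703]
 [ 0.625  0.323 -0.711]] [-0.394  0.333  0.767]
top [[451.61386843   0.         246.4459359 ]
 [  0.         451.61386843 196.71794553]
 [  0.           0.           1.        ]] [[-0.01  -1.    -0.015]
 [-0.983  0.013 -0.186]
 [ 0.186  0.013 -0.982]] [-0.178  0.489  1.236]
```

View pics/top0.png

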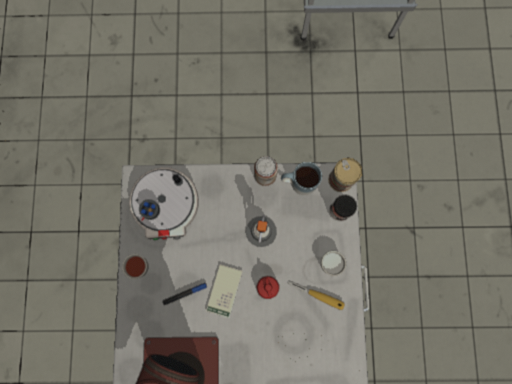

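View pics/scene0.png

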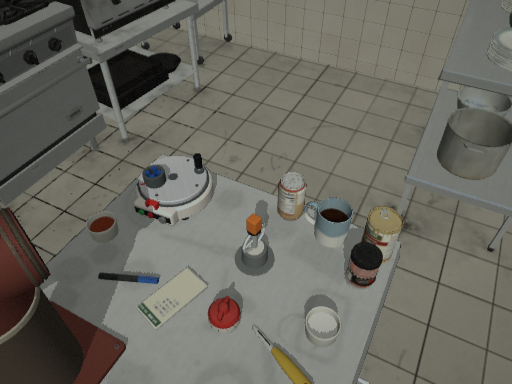

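The top view shows the mixer at (165,200), knob at (178,180), socket at (149,209), red bridge at (165,233), beater grip at (262,227) and stand at (261,231). The bystanders are at (265,170), (307,178), (346,174) and (343,208). Next I'll turn these into positions.

```bash
cat > h.py <<'E'
import numpy as np,cv2,pickle
def cloud(c):
    z=c["z_map"];v,u=np.mgrid[:z.shape[0],:z.shape[1]];K=c["mtx"]
    p=np.dstack([(u-K[0,2])/K[0,0]*z,(v-K[1,2])/K[1,1]*z,z])
    P=(p-c["t"])@c["R"]; P[z==0]=np.nan; return P
def circ(q):
    A=np.c_[2*q,np.ones(len(q))];s=np.linalg.lstsq(A,(q**2).sum(1),rcond=None)[0];return s[:2],np.sqrt(s[2]+s[:2]@s[:2])
def hsv(c): return cv2.cvtColor(c["pixels"],cv2.COLOR_BGR2HSV).astype(int)
E
python3 - <<'E'
from h import *
for n in ["top","scene"]:
    c=pickle.load(open(n+".pkl","rb"));P=cloud(c);H=hsv(c);h,s,v=H[...,0],H[...,1],H[...,2]
    X,Y,Z=P[...,0],P[...,1],P[...,2]
    if n=="top": base=P[200,165],P[231,261]; print(base)
    mx=base[0][:2];st=base[1][:2]
    near=np.hypot(X-mx[0],Y-mx[1])<.13; ns=np.hypot(X-st[0],Y-st[1])<.08
    def show(l,m): print(n,l,m.sum(),np.nanmedian(P[m],0).round(4) if m.any() else'',(np.nanmin(P[m],0).round(3),np.nanmax(P[m],0).round(3)) if m.any() else '')
    d=near&(abs(Z-.062)<.006); show('disc',d)
    hull=cv2.convexHull(P[d][:,:2].astype(np.float32))[:,0]; print(cv2.minEnclosingCircle(hull))
    show('knob',near&(Z>.106)); show('sock',near&(abs(Z-.094)<.006)&~((v<40)))
    show('red',near&((h<8)|(h>172))&(s>150)); show('orange',ns&(Z>.115)&(h<20)&(s>150))
    show('grip_top',ns&(Z>.134)); show('foot',ns&(Z>.004)&(Z<.02)); show('rim',ns&(abs(Z-.044)<.004)&(s<60))
    for nm,uv in dict(jar=(265,170),mug=(307,178),tin=(346,174),sp=(343,208)).items():
        if n=="top": print(nm,P[uv[1],uv[0]])
E
```

```text
(array([0.47688101, 0.0439827 , 0.06246348]), array([ 0.38192106, -0.22230177,  0.10491405]))
top disc 2464 [0.4828 0.0481 0.0617] (array([ 0.378, -0.03 ,  0.056]), array([0.565, 0.138, 0.068]))
((0.47178536653518677, 0.05492966249585152), 0.0942438542842865)
top knob 44 [0.5299 0.0071 0.1141] (array([ 0.521, -0.002,  0.106]), array([0.539, 0.016, 0.121]))
top sock 210 [0.4498 0.0837 0.0935] (array([ 0.422, -0.001,  0.088]), array([0.533, 0.109, 0.099]))
top red 56 [0.3845 0.0471 0.0635] (array([0.373, 0.033, 0.031]), array([0.393, 0.059, 0.068]))
top orange 80 [ 0.391  -0.2221  0.1408] (array([ 0.38 , -0.235,  0.117]), array([ 0.404, -0.211,  0.148]))
top grip_top 86 [ 0.3932 -0.2243  0.1408] (array([ 0.38 , -0.235,  0.135]), array([ 0.404, -0.211,  0.148]))
top foot 354 [ 0.3838 -0.2178  0.0063] (array([ 0.31 , -0.293,  0.004]), array([ 0.457, -0.143,  0.019]))
top rim 102 [ 0.3856 -0.2152  0.0441] (array([ 0.366, -0.249,  0.04 ]), array([ 0.42 , -0.198,  0.048]))
jar [ 0.54651876 -0.2356681   0.11357459]
mug [ 0.53702289 -0.35609894  0.05166787]
tin [ 0.53353469 -0.45473635  0.108
[... 249 characters left out ...]
4] (array([ 0.52 , -0.004,  0.107]), array([0.538, 0.016, 0.119]))
scene sock 231 [0.446  0.0793 0.0927] (array([0.423, 0.011, 0.088]), array([0.526, 0.106, 0.097]))
scene red 114 [0.3814 0.0439 0.061 ] (array([0.371, 0.029, 0.019]), array([0.424, 0.106, 0.067]))
scene orange 198 [ 0.3868 -0.2294  0.1378] (array([ 0.38 , -0.239,  0.115]), array([ 0.404, -0.215,  0.145]))
scene grip_top 133 [ 0.39   -0.227   0.1407] (array([ 0.38 , -0.239,  0.134]), array([ 0.406, -0.213,  0.145]))
scene foot 503 [ 0.3725 -0.2402  0.0064] (array([ 0.346, -0.271,  0.004]), array([ 0.449, -0.159,  0.02 ]))
scene rim 149 [ 0.3792 -0.2392  0.044 ] (array([ 0.366, -0.253,  0.04 ]), array([ 0.423, -0.199,  0.048]))
```

Emit:
servo_tool(steps=[[[-1, -0.5, -0.48, 0, 0, 0, 0], [-1, -0.5, -0.48, 0, 0, 0, 0], [-1, -0.5, -0.48, 0, 0, 0, 0], [-1, -0.5, -0.48, 0, 0, 0, 0], [-1, -0.5, -0.48, 0, 0, 0, 0], [-1, -0.5, -0.48, 0, 0, 0, 0], [-1, -0.5, -0.48, 0, 0, 0, 0], [-1, -0.5, -0.48, 0, 0, 0, 0], [-1, -0.5, -0.48, 0, 0, 0, 0], [-1, -0.5, -0.48, 0, 0, 0, 0]]])

```text
time_s: 1.1
ee_pos: [0.3377, 0.3099, 0.253]
eef_rot: [-0.0, 0.124, 0.992, -0.0]
ft_force: [1.3, -0.8, -0.3]
opening: 0.0853
finger_force: 0.0
```

Emit:
servo_tool(steps=[[[-1, -0.5, -0.48, 0, 0, 0, 0], [-1, -0.5, -0.48, 0, 0, 0, 0], [-1, -0.5, -0.48, 0, 0, 0, 0], [-1, -0.5, -0.48, 0, 0, 0, 0], [-1, -0.5, -0.48, 0, 0, 0, 0], [-1, -0.5, -0.48, 0, 0, 0, 0], [-1, -0.5, -0.48, 0, 0, 0, 0], [-0.5, -0.5, -0.48, 0, 0, 0, 0], [-0.4, 0, 0, 0, 0, 0, 0]]])

```text
time_s: 2.0
ee_pos: [0.4851, 0.0726, 0.2529]
eef_rot: [0.0, 0.127, 0.992, -0.001]
ft_force: [-0.1, 0.1, 0.0]
opening: 0.0605
finger_force: 0.0
```

```bash
cat >> h.py <<'E'
from scipy.spatial.transform import Rotation
def T(s):
    q=s["eef_rot"];return Rotation.from_quat([q[1],q[2],q[3],q[0]]).as_matrix()
def togo(s,p):
    return (T(s).T@(np.array(p)-s["ee_pos"])).round(4)
E
python3 - <<'E'
from rig import *
from h import *
s=observe();print(s["time_s"],s["ee_pos"],s["eef_rot"],s["opening"],s["joint_pos"].round(2))
c=camera("wrist");pickle.dump(c,open("w1.pkl","wb"));cv2.imwrite("pics/w1.png",c["pixels"])
print(togo(s,[.53,.007,.2]),-c["R"].T@c["t"])
E
```

```text
2.0 [0.48506742 0.07262188 0.25292684] [ 5.31264919e-05  1.26527613e-01  9.91962873e-01 -6.47236626e-04] 0.06046948109686478 [-0.01 -0.11  1.87 -0.    1.38 -1.33]
[-0.06   -0.0522  0.053 ] [0.4088191  0.09269059 0.37379842]
```

View pics/w1.png

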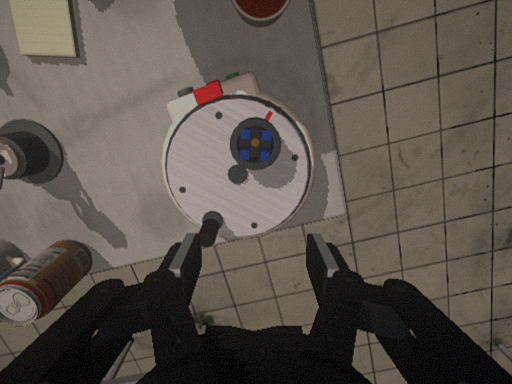

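Clear view: knob top at (210,222), socket at (256,143) with its four blue blocks, red line at (268,116), red bridge at (208,92). The turntable is not yet at the click.

```bash
python3 - <<'E'
from h import *
c=pickle.load(open("w1.pkl","rb"));P=cloud(c);H=hsv(c);h,s,v=H[...,0],H[...,1],H[...,2]
X,Y,Z=P[...,0],P[...,1],P[...,2]
near=np.hypot(X-.481,Y-.053)<.13
near[235:,:]=False
d=near&(abs(Z-.062)<.004)&(np.hypot(X-.481,Y-.053)<.088)
hull=cv2.convexHull(P[d][:,:2].astype(np.float32))[:,0];print('disc',cv2.minEnclosingCircle(hull),circ(hull))
k=near&(Z>.110)&(Z<.12);q=P[k];print('knob',k.sum(),q.mean(0),q.min(0),q.max(0))
r=near&(abs(Z-.094)<.004)&(np.hypot(X-.45,Y-.083)<.035);print('sock',cv2.minEnclosingCircle(cv2.convexHull(P[r][:,:2].astype(np.float32))),r.sum())
b=near&(h>100)&(h<130)&(s>120)&(abs(Z-.094)<.006);n,l,st,ce=cv2.connectedComponentsWithStats(b.astype(np.uint8))
cs=[P[l==i].mean(0) for i in range(1,n) if st[i,4]>30];cs=np.array(cs);print(cs,'mean',cs.mean(0))
a=np.degrees(np.arctan2(*(cs[:,:2]-cs[:,:2].mean(0)).T[::-1]));print('block ang',a, 'slot yaw mod90',(a-45)%90)
red=near&((h<8)|(h>172))&(s>150)
for nm,m in dict(bridge=red&(np.hypot(X-.481,Y-.053)>.086)&(Z>.058),line=red&(np.hypot(X-.481,Y-.053)<.086)).items(): print(nm,m.sum(),np.median(P[m],0),P[m].min(0),P[m].max(0), cv2.minAreaRect(P[m][:,:2].astype(np.float32)*1000))
E
```

```text
disc ((0.4794619083404541, 0.053649526089429855), 0.08660781383514404) (array([0.48010741, 0.05382645]), np.float64(0.08512439496209637))
knob 47 [0.52356386 0.01022516 0.11314002] [0.52140336 0.00342885 0.11012214] [0.5273472  0.01657293 0.11602282]
sock ((0.449116587638855, 0.08329513669013977), 0.02690649963915348) 1377
[[0.43521055 0.07656412 0.09433877]
 [0.44162757 0.09702173 0.09431289]
 [0.45526734 0.07020544 0.09392499]
 [0.46198881 0.09039542 0.09386425]] mean [0.44852357 0.08354668 0.09411022]
block ang [-152.32339473  117.1015524   -63.18418009   26.95896511] slot yaw mod90 [72.67660527 72.1015524  71.81581991 71.95896511]
bridge 408 [0.38577562 0.04683941 0.06442333] [0.37758756 0.03207276 0.05871862] [0.39439353 0.06168792 0.0664439 ] ((385.7760009765625, 46.80457305908203), (15.358810424804688, 29.377595901489258), 4.289916515350342)
line 36 [0.42523322 0.10498674 0.06312932] [0.42084349 0.10063278 0.06232025] [0.42970763 0.10879255 0.06506548] ((425.40478515625, 104.91509246826172), (3.967770576477051, 9.660786628723145), 48.804595947265625)
```

```bash
python3 - <<'E'
from rig import *
from h import *
s=observe();print(s["ee_pos"],togo(s,[.5294,.0071,.102]))
E
```

```text
[0.48407717 0.07424091 0.25275761] [-0.0609 -0.0536  0.1507]
```

Emit:
servo_tool(steps=[[[-0.4, -0.41, -0.36, 0, 0, 0, 0], [-0.4, -0.41, -0.36, 0, 0, 0, 0], [-0.4, -0.4, -0.35, 0, 0, 0, 0], [-0.4, 0, 0, 0.6, 0, 0, 0], [-0.4, 0, 0, 0.6, 0, 0, 0], [-0.4, 0, 0, 0.6, 0, 0, 0], [-0.4, 0, 0, 0.6, 0, 0, 0], [-0.4, 0, 0, 0.6, 0, 0, 0], [-0.4, 0, 0, 0, 0, 0, 0]]])

```text
time_s: 2.95
ee_pos: [0.5253, 0.0105, 0.0986]
eef_rot: [-0.005, 0.124, 0.992, 0.0]
ft_force: [-1.1, 0.2, -0.1]
opening: 0.0598
finger_force: 0.0
```

Emit:
servo_tool(steps=[[[0.9, 0, 0, 0, 0, 0, 0], [0.9, 0, 0, 0, 0, 0, 0], [0.9, 0, 0, 0, 0, 0, 0], [0.9, 0, 0, 0, 0, 0, 0]]], newtons=40)

```text
time_s: 3.35
ee_pos: [0.5312, 0.0088, 0.1056]
eef_rot: [0.002, 0.125, 0.992, 0.0]
ft_force: [-0.9, 1.3, 7.0]
opening: 0.0185
finger_force: 39.6
```

```bash
python3 - <<'E'
from rig import *
from h import *
s=observe();p=s["ee_pos"];print(p,s["ft_force"],s["opening"],s["finger_force"],s["time_s"])
ax=np.array([.480,.0538]);r=p[:2]-ax;a0=np.arctan2(r[1],r[0]);print(np.degrees(a0),np.hypot(*r))
R=T(s)
pts=[np.r_[ax+.068*np.array([np.cos(a),np.sin(a)]),.102] for a in np.radians(np.linspace(np.degrees(a0),5.3,14))]
pts[0]=np.r_[p[:2],.102]
print((np.diff(pts,axis=0)@R/.05).round(2))
E
```

```text
[0.53118827 0.00880864 0.10558384] [-0.85452357  1.27925242  6.95240709] 0.018508248632787373 39.58635329268873 3.35
-41.313495037948755 0.06815028080169212
[[-0.03  0.08  0.  ]
 [-0.03  0.08  0.  ]
 [-0.03  0.08  0.  ]
 [-0.02  0.08  0.  ]
 [-0.02  0.08  0.  ]
 [-0.01  0.08  0.  ]
 [-0.01  0.08  0.  ]
 [-0.    0.09  0.  ]
 [ 0.01  0.08  0.  ]
 [ 0.01  0.08  0.  ]
 [ 0.02  0.08 -0.  ]
 [ 0.02  0.08 -0.  ]
 [ 0.03  0.08 -0.  ]]
```

Emit:
servo_tool(steps=[[[0.9, -0.03, 0.08, 0, 0, 0, 0], [0.9, -0.03, 0.08, 0, 0, 0, 0], [0.9, -0.03, 0.08, 0, 0, 0, 0], [0.9, -0.02, 0.08, 0, 0, 0, 0], [0.9, -0.02, 0.08, 0, 0, 0, 0], [0.9, -0.01, 0.08, 0, 0, 0, 0], [0.9, -0.01, 0.08, 0, 0, 0, 0], [0.9, 0, 0.09, 0, 0, 0, 0], [0.9, 0.01, 0.08, 0, 0, 0, 0], [0.9, 0.01, 0.08, 0, 0, 0, 0]]])

```text
time_s: 4.35
ee_pos: [0.5477, 0.0462, 0.1056]
eef_rot: [0.002, 0.125, 0.992, -0.0]
ft_force: [-1.1, -0.4, 7.4]
opening: 0.0189
finger_force: 39.6
```

Emit:
servo_tool(steps=[[[0.9, 0.02, 0.08, 0, 0, 0, 0], [0.9, 0.02, 0.08, 0, 0, 0, 0], [0.9, 0.03, 0.08, 0, 0, 0, 0], [0.9, 0, 0, 0, 0, 0, 0]]])

```text
time_s: 4.75
ee_pos: [0.5478, 0.0588, 0.1056]
eef_rot: [0.003, 0.125, 0.992, 0.0]
ft_force: [2.5, -0.8, 5.6]
opening: 0.0184
finger_force: 40.3
```

```bash
python3 - <<'E'
from rig import *
from h import *
s=observe();p=s["ee_pos"];print(p,s["ft_force"],s["opening"],s["finger_force"],s["time_s"])
ax=np.array([.480,.0538]);r=p[:2]-ax;a0=np.arctan2(r[1],r[0]);print(np.degrees(a0),np.hypot(*r),togo(s,[.5478,.0589,.102]))
E
```

```text
[0.54778088 0.05878941 0.10562499] [ 2.4829785  -0.76731817  5.64021525] 0.01838167577009833 40.25120661819528 4.75
4.209999433721692 0.06796427247975492 [0.     0.0001 0.0036]
```

Emit:
servo_tool(steps=[[[0.9, 0, 0, 0, 0, 0, 0], [-0.4, 0, 0, 0, 0, 0, 0], [-0.4, 0, 0, 0, 0, 0, 0], [-0.4, 0, 0, 0, 0, 0, 0], [-0.4, 0, 0, -0.5, 0, 0, 0], [-0.4, 0, 0, -0.8, 0, 0, 0], [-0.4, 0, 0, -0.8, 0, 0, 0], [-0.4, 0, 0, -0.8, 0, 0, 0], [-0.4, 0.6, 0, 0, 0, 0, 0], [-0.4, 0, 0, 0, 0, 0, 0]]])

```text
time_s: 5.75
ee_pos: [0.5148, 0.0671, 0.2492]
eef_rot: [0.0, 0.124, 0.992, 0.0]
ft_force: [-0.0, -0.5, -1.3]
opening: 0.0597
finger_force: 0.0
```

```bash
cat > sock.py <<'E'
from h import *
def sock(c):
    P=cloud(c);H=hsv(c);h,s,v=H[...,0],H[...,1],H[...,2];X,Y,Z=P[...,0],P[...,1],P[...,2]
    D=np.hypot(X-.4800,Y-.0538)
    b=(D<.1)&(h>100)&(h<130)&(s>120)&(abs(Z-.094)<.006);n,l,st,ce=cv2.connectedComponentsWithStats(b.astype(np.uint8))
    cs=np.array([P[l==i].mean(0) for i in range(1,n) if st[i,4]>30]);m=cs.mean(0)
    a=np.degrees(np.arctan2(*(cs[:,:2]-m[:2]).T[::-1]));print(len(cs),'sock',m,'slot yaw',(a-45)%90)
    dm=(D<.088)&(abs(Z-.062)<.004);print('disc',circ(cv2.convexHull(P[dm][:,:2].astype(np.float32))[:,0]))
    red=((h<8)|(h>172))&(s>150)
    for nm,k in dict(bridge=red&(D>.086)&(D<.12)&(Z>.058),line=red&(D<.086)).items():
        if k.sum()>5: print(nm,k.sum(),np.median(P[k],0),np.degrees(np.arctan2(-np.median(Y[k])+.0538,.48-np.median(X[k]))),cv2.minAreaRect(P[k][:,:2].astype(np.float32)*1000)[1:])
E
python3 - <<'E'
from rig import *
from sock import *
c=camera("wrist");pickle.dump(c,open("w2.pkl","wb"));cv2.imwrite("pics/w2.png",c["pixels"])
s=observe();print(s["time_s"],s["ee_pos"]);sock(c)
E
```

```text
5.8 [0.51543919 0.06677512 0.24835545]
4 sock [0.43723146 0.05040065 0.09430473] slot yaw [29.68034064 29.21357264 28.95518452 29.64503409]
disc (array([0.48015154, 0.05332779]), np.float64(0.08505245534785227))
bridge 478 [0.3861115  0.04716792 0.06448485] 4.040536738785499 ((181.9059600830078, 31.50602912902832), 27.181690216064453)
line 364 [0.50169316 0.05283711 0.3114065 ] 177.45848058819925 ((151.9613037109375, 92.5256118774414), 34.690879821777344)
```

View pics/w2.png

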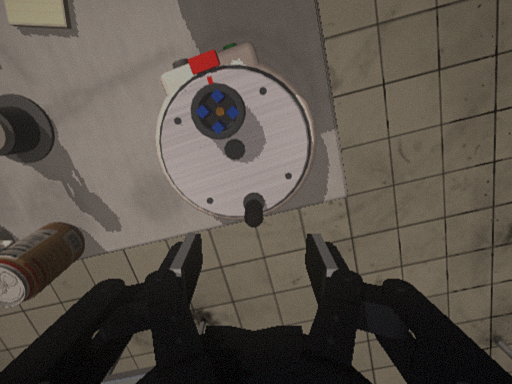

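The turntable is at its click: the red line at (210,80) is under the bridge at (204,62). The socket is at (0.437, 0.050) with slot yaw 29.4°. Next the beater.

Emit:
servo_tool(steps=[[[-0.4, -0.06, -0.78, 0, 0, 0, 0], [-0.4, -0.06, -0.78, 0, 0, 0, 0], [-0.4, -0.06, -0.78, 0, 0, 0, 0], [-0.4, -0.06, -0.78, 0, 0, 0, 0], [-0.4, -0.06, -0.78, 0, 0, 0, 0], [-0.4, -0.06, -0.78, 0, 0, 0, 0], [-0.4, -0.06, -0.78, 0, 0, 0, 0], [-0.4, -0.06, -0.78, 0, 0, 0, 0], [-0.4, 0, 0, 0, 0, 0, 0]]])

```text
time_s: 6.7
ee_pos: [0.4614, -0.246, 0.247]
eef_rot: [-0.001, 0.127, 0.992, -0.0]
ft_force: [0.6, -0.1, -0.3]
opening: 0.0598
finger_force: 0.0
```

```bash
python3 - <<'E'
from rig import *
from h import *
c=camera("wrist");pickle.dump(c,open("w3.pkl","wb"));cv2.imwrite("pics/w3.png",c["pixels"])
s=observe();print(s["time_s"],s["ee_pos"],s["joint_pos"].round(2))
P=cloud(c);H=hsv(c);h,S,v=H[...,0],H[...,1],H[...,2];X,Y,Z=P[...,0],P[...,1],P[...,2]
m=(np.hypot(X-.392,Y+.224)<.04)
t=m&(Z>.138)&(Z<.147);print('top',t.sum(),np.median(P[t],0),cv2.minAreaRect(P[t][:,:2].astype(np.float32)*1000))
m=(np.hypot(X-.392,Y+.224)<.07)
f=m&(abs(Z-.044)<.003);print('rim',f.sum(),cv2.minEnclosingCircle(cv2.convexHull(P[f][:,:2].astype(np.float32))))
f=m&(Z>.052)&(Z<.104);q=P[f][:,:2];print('frame',f.sum(),q.mean(0),cv2.minAreaRect(q.astype(np.float32)*1000))
E
```

```text
6.75 [ 0.4617804  -0.24384395  0.2469796 ] [-0.64 -0.02  1.8  -0.    1.37 -1.95]
top 879 [ 0.39333293 -0.22441566  0.14182561] ((393.75347900390625, -224.469970703125), (23.96370506286621, 23.940452575683594), 79.9091796875)
rim 599 ((0.3937608003616333, -0.22455590963363647), 0.027948543429374695)
frame 278 [ 0.39061333 -0.22396508] ((393.7164611816406, -222.50526428222656), (9.787635803222656, 77.07081604003906), 79.93897247314453)
```

View pics/w3.png

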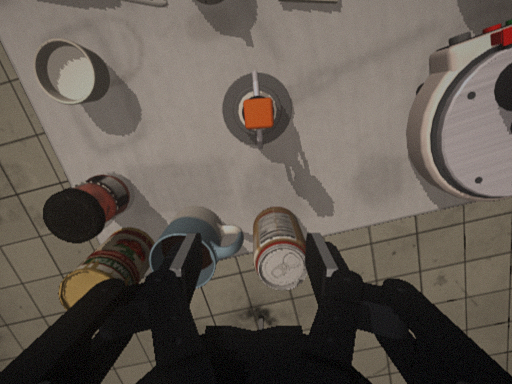

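The grip is at (258,112) in the picture, world (0.394, -0.2245). Its sides are at yaw 79.9°, and the stand is clear of the bystanders.

Emit:
servo_tool(steps=[[[-0.4, 0.47, 0.01, 0, 0, 0, -0.075], [-0.4, 0.47, 0.0, 0, 0, 0, 0], [-0.4, 0.47, 0.0, 0, 0, 0, 0], [-0.4, 0, 0, 0.7, 0, 0, 0], [-0.4, 0, 0, 0.7, 0, 0, 0], [-0.4, 0, 0, 0, 0, 0, 0], [-0.4, 0, 0, 0, 0, 0, 0]]])

```text
time_s: 7.45
ee_pos: [0.3935, -0.2265, 0.178]
eef_rot: [-0.001, 0.085, 0.996, 0.001]
ft_force: [0.5, 0.5, 0.3]
opening: 0.0599
finger_force: 0.0
```

```bash
python3 - <<'E'
from rig import *
from h import *
s=observe();print(s["ee_pos"],togo(s,[.3937,-.2245,.128]));y=T(s)[:,1];print(np.degrees(np.arctan2(y[1],y[0])))
E
```

```text
[ 0.39354527 -0.22652164  0.17801545] [0.0001 0.0019 0.05  ]
80.2494677144993
```

Emit:
servo_tool(steps=[[[-0.4, 0, 0.04, 0.35, 0, 0, 0], [-0.4, 0, 0, 0.35, 0, 0, 0], [-0.4, 0, 0, 0.3, 0, 0, 0], [-0.4, 0, 0, 0, 0, 0, 0], [0.9, 0, 0, 0, 0, 0, 0], [0.9, 0, 0, 0, 0, 0, 0], [0.9, 0, 0, 0, 0, 0, 0], [0.9, 0, 0, 0, 0, 0, 0]]], newtons=70)

```text
time_s: 8.25
ee_pos: [0.395, -0.2264, 0.13]
eef_rot: [0.001, 0.086, 0.996, -0.001]
ft_force: [-0.4, 1.3, 6.1]
opening: 0.0232
finger_force: 68.6
```

Emit:
servo_tool(steps=[[[0.9, 0, 0, -0.3, 0, 0, 0], [0.9, 0, 0, -0.5, 0, 0, 0], [0.9, 0, 0, -0.6, 0, 0, 0], [0.9, 0, 0, -0.6, 0, 0, 0], [0.9, 0, 0, -0.4, 0, 0, 0], [0.9, 0, 0, 0, 0, 0, 0], [0.9, 0, 0, 0, 0, 0, 0], [0.9, 0, 0, 0, 0, 0, 0]]])

```text
time_s: 9.05
ee_pos: [0.3931, -0.2249, 0.2464]
eef_rot: [-0.001, 0.086, 0.996, 0.001]
ft_force: [0.2, 0.4, -2.6]
opening: 0.0234
finger_force: 69.1
```

```bash
python3 - <<'E'
from rig import *
from h import *
c=camera("scene");cv2.imwrite("pics/s4.png",cv2.resize(c["pixels"][100:330,80:400],None,fx=2,fy=2))
s=observe();print(s["time_s"],s["ee_pos"],togo(s,[.4365,.0504,.22]),s["ft_force"],s["joint_pos"].round(2));y=T(s)[:,1];print(np.degrees(np.arctan2(y[1],y[0])))
E
```

```text
9.1 [ 0.39311603 -0.22491585  0.24634917] [0.0041 0.2786 0.0268] [-0.10931919 -0.45477743 -2.07419217] [-0.69 -0.2   1.96  0.    1.38 -2.09]
80.18395036385107
```

View pics/s4.png

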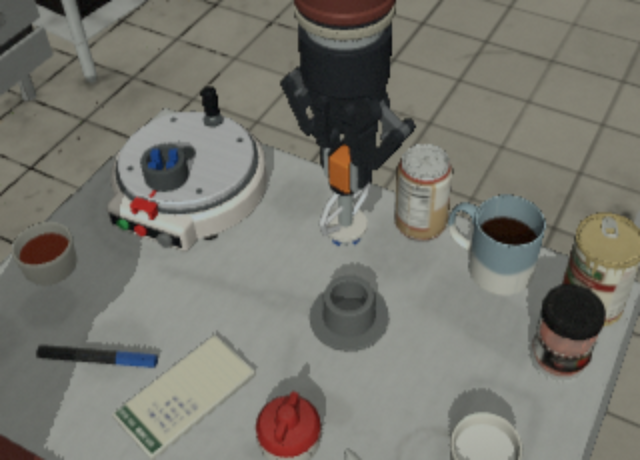

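The beater is held upright and clear of the stand, at about (340,200) in the crop, and the bystanders are undisturbed. I'll carry it over the socket and turn it +39°.

Emit:
servo_tool(steps=[[[0.9, 0.01, 0.5, 0, 0, 0, 0], [0.9, 0.01, 0.7, 0, 0, 0, 0], [0.9, 0.01, 0.7, 0, 0, 0, 0], [0.9, 0.01, 0.7, 0, 0, 0, 0], [0.9, 0.01, 0.7, 0, 0, 0, 0], [0.9, 0.01, 0.7, 0, 0, 0, 0], [0.9, 0.01, 0.7, 0, 0, 0, 0], [0.9, 0.01, 0.6, 0, 0, 0, 0], [0.9, 0, 0.27, 0, 0, 0, 0], [0.9, 0, 0, 0, 0, 0, 0]]])

```text
time_s: 10.1
ee_pos: [0.4368, 0.0512, 0.2468]
eef_rot: [-0.001, 0.084, 0.996, 0.0]
ft_force: [0.9, 0.4, -1.5]
opening: 0.0228
finger_force: 69.5
```

Emit:
servo_tool(steps=[[[0.9, 0, 0, 0, 0, 0, -0.109], [0.9, 0, 0, 0, 0, 0, -0.109], [0.9, 0, 0, 0, 0, 0, -0.109], [0.9, 0, 0, 0, 0, 0, -0.109], [0.9, 0, 0, 0, 0, 0, -0.109], [0.9, 0, 0, 0, 0, 0, -0.109], [0.9, 0, 0, 0, 0, 0, 0], [0.9, 0, 0, 0, 0, 0, 0]]])

```text
time_s: 10.9
ee_pos: [0.4371, 0.0489, 0.2476]
eef_rot: [-0.001, -0.252, 0.968, 0.0]
ft_force: [0.8, -0.6, -1.8]
opening: 0.0228
finger_force: 69.4
```

```bash
cat > look.py <<'E'
from rig import *
from h import *
import sys
def look(tag):
    s=observe();y=T(s)[:,1];print(s["time_s"],s["ee_pos"],np.degrees(np.arctan2(y[1],y[0])),s["ft_force"].round(1),s["finger_force"])
    ims=[]
    for n in ["scene","wrist","top"]:
        c=camera(n);pickle.dump(c,open(f"{tag}_{n}.pkl","wb"));P=cloud(c);H=hsv(c)
        X,Y,Z=P[...,0],P[...,1],P[...,2];p=s["ee_pos"];zb=p[2]-.114
        o=(H[...,0]<20)&(H[...,1]>150)&(np.hypot(X-p[0],Y-p[1])<.03)&(Z>zb+.085)&(Z<zb+.13)
        col=(np.hypot(X-p[0],Y-p[1])<.03)&(Z>zb+.029)&(Z<zb+.037)&(H[...,1]<70)
        for nm,m in (('orange',o),('collar',col)):
            if m.sum()>15: print(n,nm,m.sum(),P[m].mean(0).round(4),P[m].min(0).round(4),P[m].max(0).round(4))
        uv=c["mtx"]@(c["R"]@np.array([.4365,.0504,.12])+c["t"]);u,v=(uv[:2]/uv[2]).astype(int)
        if n!="top":
            w,hh=(60,70) if n=="scene" else (110,128)
            u=np.clip(u,w,512-w);v=np.clip(v,hh,384-hh)
            ims.append(cv2.resize(c["pixels"][v-hh:v+hh,u-w:u+w],(400,467),interpolation=cv2.INTER_CUBIC))
    cv2.imwrite(f"pics/{tag}.png",np.hstack(ims))
E
python3 -c "
from look import *
look('a5')"
```

```text
10.9 [0.43711654 0.04889892 0.24764172] 119.20845543350192 [ 0.8 -0.6 -1.8] 69.41824436187744
scene orange 213 [0.4278 0.0424 0.2461] [0.419  0.0302 0.2214] [0.447  0.0605 0.2608]
scene collar 139 [0.432  0.0416 0.1665] [0.413  0.0258 0.1629] [0.4574 0.0697 0.1705]
wrist orange 3322 [0.4309 0.0458 0.2533] [0.4202 0.0334 0.2223] [0.4502 0.0631 0.2636]
wrist collar 1336 [0.431  0.0471 0.1678] [0.4132 0.0276 0.1629] [0.4554 0.0707 0.1697]
top orange 47 [0.427  0.0424 0.2496] [0.421  0.0349 0.2224] [0.4338 0.0517 0.2627]
top collar 99 [0.4306 0.0441 0.1672] [0.4135 0.0283 0.1627] [0.4527 0.0687 0.1704]
```

View pics/a5.png

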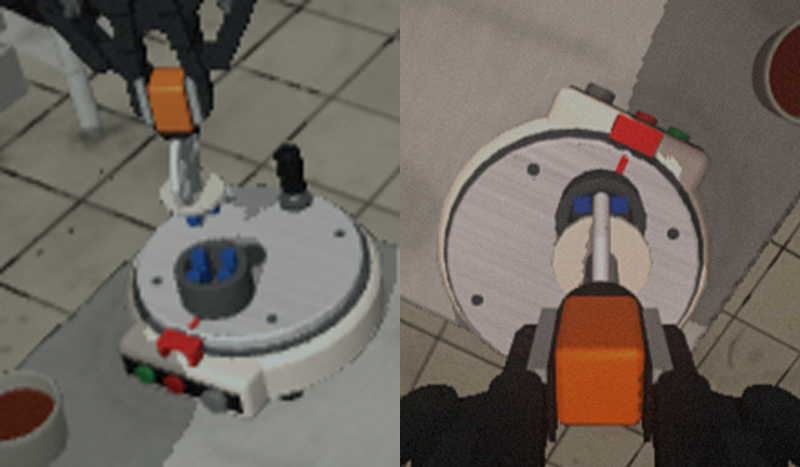

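The beater hangs over the socket with its grip square in the fingers (collar centre at about (600,260) in the right half). The turntable is still at its click. Now I'll fit the collar centre and tilt.

```bash
cat > fit.py <<'E'
from h import *
from scipy.optimize import minimize
def fit(tag,zb,c0):
    for n in ["scene","wrist","top"]:
        c=pickle.load(open(f"{tag}_{n}.pkl","rb"));P=cloud(c);H=hsv(c);X,Y,Z=P[...,0],P[...,1],P[...,2]
        def mec(m):
            k=cv2.convexHull(P[m][:,:2].astype(np.float32));(q,r)=cv2.minEnclosingCircle(k);return m.sum(),np.round(q,4),round(r,4)
        near=np.hypot(X-c0[0],Y-c0[1])<.026
        col=near&(Z>zb+.031)&(Z<zb+.037)&(H[...,1]<90);print(n,'collar',mec(col),np.median(Z[col]).round(4))
        if n=="wrist":
            t=near&(Z>zb+.122)&(Z<zb+.13)&(H[...,0]<20)&(H[...,1]>150);print('grip top',P[t].mean(0).round(4),cv2.minAreaRect(P[t][:,:2].astype(np.float32)*1000))
        D=np.hypot(X-.4365,Y-.0504);r=(D<.031)&(abs(Z-.094)<.003);print('   sock',mec(r))
        dm=(np.hypot(X-.48,Y-.0538)<.09)&(abs(Z-.062)<.003);print('   disc',circ(cv2.convexHull(P[dm][:,:2].astype(np.float32))[:,0]))
E
python3 -c "
from fit import *
fit('a5',.1337,(.434,.0485))"
```

```text
scene collar (np.int64(120), array([0.4332, 0.0472]), 0.0226) 0.1669
   sock (np.int64(190), array([0.4368, 0.0481]), 0.0275)
   disc (array([0.47858671, 0.05072501]), np.float64(0.08495136144744751))
wrist collar (np.int64(1317), array([0.4348, 0.0492]), 0.0218) 0.1679
grip top [0.4339 0.0473 0.2594] ((434.7445983886719, 48.4999885559082), (23.614614486694336, 24.449588775634766), 29.666120529174805)
   sock (np.int64(735), array([0.437 , 0.0503]), 0.0266)
   disc (array([0.47900351, 0.05361872]), np.float64(0.0850525677925198))
top collar (np.int64(90), array([0.4346, 0.0497]), 0.0215) 0.1674
   sock (np.int64(76), array([0.4367, 0.0499]), 0.0266)
   disc (array([0.47993628, 0.05237649]), np.float64(0.08374477321502521))
```

Emit:
servo_tool(steps=[[[0.9, -0.05, -0.01, 0.3, 0, 0, 0], [0.9, 0, 0, 0.3, 0, 0, 0], [0.9, 0, 0, 0.3, 0, 0, 0], [0.9, 0, 0, 0, 0, 0, 0], [0.9, 0, 0, 0, 0, 0, 0]]])

```text
time_s: 11.55
ee_pos: [0.4398, 0.0503, 0.2034]
eef_rot: [-0.0, -0.254, 0.967, 0.0]
ft_force: [-0.0, 0.3, -1.7]
opening: 0.0232
finger_force: 69.4
```

```bash
python3 -c "
from look import *
from fit import *
look('a6');s=observe()
fit('a6',s['ee_pos'][2]-.114,(.437,.050))"
```

```text
11.55 [0.43980322 0.05028894 0.20342223] 119.39603194949008 [-0.   0.3 -1.7] 69.41532611846924
scene orange 197 [0.4311 0.044  0.2018] [0.4215 0.0324 0.1776] [0.4487 0.0597 0.2166]
scene collar 134 [0.4349 0.0433 0.1221] [0.4161 0.0271 0.1185] [0.4596 0.0702 0.1264]
wrist orange 3324 [0.434  0.047  0.2095] [0.4232 0.0346 0.178 ] [0.4533 0.0655 0.2194]
wrist collar 1339 [0.4342 0.0483 0.124 ] [0.4165 0.0288 0.1184] [0.4583 0.0719 0.1262]
top orange 40 [0.4302 0.0434 0.2038] [0.4245 0.0362 0.1781] [0.4366 0.053  0.2178]
top collar 88 [0.4343 0.0453 0.1233] [0.4172 0.0284 0.1185] [0.4552 0.0711 0.1263]
scene collar (np.int64(106), array([0.4369, 0.0473]), 0.023) 0.1227
   sock (np.int64(134), array([0.4365, 0.048 ]), 0.0266)
   disc (array([0.47892417, 0.0506033 ]), np.float64(0.08463319845279066))
wrist collar (np.int64(1313), array([0.4378, 0.0502]), 0.0218) 0.124
grip top [0.437  0.0486 0.2156] ((437.6783142089844, 49.76136016845703), (23.382156372070312, 24.581722259521484), 29.588682174682617)
   sock (np.int64(772), array([0.4373, 0.0504]), 0.0269)
   disc (array([0.47945733, 0.05333267]), np.float64(0.08489777980772832))
top collar (np.int64(82), array([0.4375, 0.0501]), 0.0219) 0.1242
   sock (np.int64(65), array([0.4369, 0.0496]), 0.0265)
   disc (array([0.47960968, 0.05279836]), np.float64(0.0838913885097992))
```

Emit:
servo_tool(steps=[[[0.9, 0.01, 0, 0.08, 0, 0, 0], [0.9, 0, 0, 0.08, 0, 0, 0], [0.9, 0, 0, 0.08, 0, 0, 0], [0.9, 0, 0, 0.04, 0, 0, 0], [0.9, 0, 0, 0, 0, 0, 0]]])

```text
time_s: 12.2
ee_pos: [0.4391, 0.0501, 0.1887]
eef_rot: [-0.001, -0.254, 0.967, 0.0]
ft_force: [-0.1, -0.9, -2.0]
opening: 0.0235
finger_force: 69.4
```

Emit:
servo_tool(steps=[[[0.9, 0, 0, 0.06, 0, 0, 0], [0.9, 0, 0, 0.06, 0, 0, 0], [0.9, 0, 0, 0.05, 0, 0, 0], [0.9, 0, 0, 0, 0, 0, 0], [0.9, 0, 0, 0, 0, 0, 0]]])

```text
time_s: 12.7
ee_pos: [0.4399, 0.0501, 0.1816]
eef_rot: [0.0, -0.254, 0.967, -0.0]
ft_force: [-2.7, 0.5, 6.7]
opening: 0.0231
finger_force: 70.5
```

Emit:
servo_tool(steps=[[[0.9, 0, 0, 0.04, 0, 0, 0], [0.9, 0, 0, 0.03, 0, 0, 0], [0.9, 0, 0, 0, 0, 0, 0], [0.9, 0, 0, 0, 0, 0, 0]]], newtons=90)

```text
time_s: 13.1
ee_pos: [0.4403, 0.0502, 0.1802]
eef_rot: [0.001, -0.254, 0.967, -0.0]
ft_force: [-8.3, 1.2, 19.7]
opening: 0.0227
finger_force: 91.7
```

```bash
python3 -c "
from look import *
from fit import *
look('a7');s=observe()
fit('a7',s['ee_pos'][2]-.114,(.437,.050))"
```

```text
13.1 [0.44028371 0.05017928 0.18018026] 119.44001290969138 [-8.3  1.2 19.7] 91.71048045158386
scene orange 192 [0.4316 0.0441 0.1786] [0.4223 0.0324 0.1551] [0.4495 0.0608 0.1933]
scene collar 131 [0.4355 0.0429 0.0988] [0.4158 0.0246 0.0953] [0.4594 0.0696 0.1025]
wrist orange 3322 [0.4339 0.0469 0.1856] [0.4231 0.0345 0.1552] [0.4527 0.064  0.1961]
wrist collar 1391 [0.4337 0.0481 0.1   ] [0.4124 0.0252 0.0952] [0.4597 0.075  0.1029]
top orange 33 [0.4298 0.043  0.179 ] [0.4236 0.0358 0.1547] [0.4356 0.0516 0.1948]
top collar 96 [0.4332 0.0448 0.0989] [0.4132 0.0257 0.0952] [0.4536 0.0747 0.103 ]
scene collar (np.int64(113), array([0.4375, 0.0479]), 0.0224) 0.0991
   sock (np.int64(98), array([0.4352, 0.0468]), 0.0266)
   disc (array([0.4791763 , 0.05072233]), np.float64(0.08429305813326841))
wrist collar (np.int64(1325), array([0.4376, 0.0501]), 0.0219) 0.1002
grip top [0.4369 0.0485 0.1918] ((437.79864501953125, 49.40411376953125), (23.494792938232422, 26.742786407470703), 27.749248504638672)
   sock (np.int64(781), array([0.4372, 0.0503]), 0.027)
   disc (array([0.47941721, 0.05336698]), np.float64(0.08496944539429749))
top collar (np.int64(73), array([0.4393, 0.0499]), 0.0222) 0.0994
   sock (np.int64(69), array([0.4369, 0.0506]), 0.0266)
   disc (array([0.47896754, 0.0502227 ]), np.float64(0.08175588624938984))
```

View pics/a7.png

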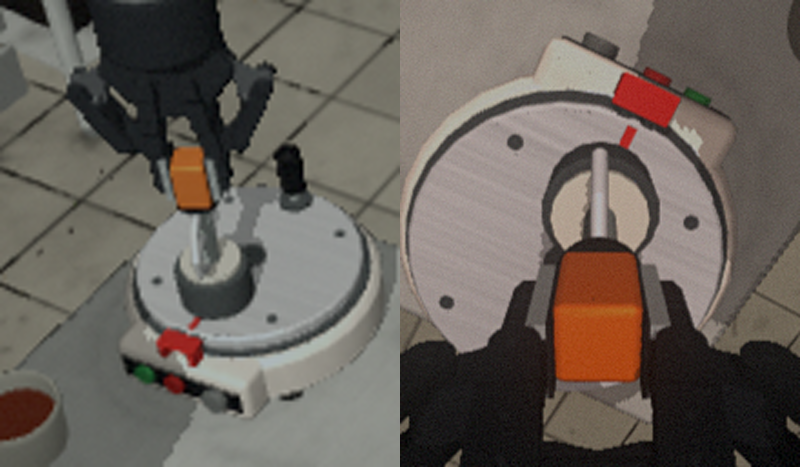

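The collar is seated (its top is at z = 0.100) and the red line is under the bridge. There is about 20 N of push and a small sideways load, which I'll ease before handing in.

Emit:
servo_tool(steps=[[[0.9, 0.02, 0.01, 0.01, 0, 0, 0], [0.9, 0, 0, 0, 0, 0, 0], [0.9, 0, 0, 0, 0, 0, 0], [0.9, 0, 0, 0, 0, 0, 0], [0.9, 0, 0, 0, 0, 0, 0]]])

```text
time_s: 13.75
ee_pos: [0.4399, 0.0501, 0.1801]
eef_rot: [0.002, -0.254, 0.967, -0.0]
ft_force: [-5.8, 1.4, 20.4]
opening: 0.0227
finger_force: 92.0
```

```bash
python3 -c "
from rig import *
print(hand_in())"
```

```text
the job is handed in; nothing more can be done
None
```

The job is handed in at about 14 s of the 48 s; the hand-in gave no verdict. At my last check the turntable was at its click, and the gripped beater was pressed home with about 20 N, collar on the socket rim.

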